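Snap the cover onto the terminal housing

ROBOT

A 7-joint arm with a two-finger parallel gripper is mounted at the origin on a cart in front of the work surface, level with it; the furniture and walls round the work are solid. World frame = base frame: x ahead of the robot, y to its left, z up, the work surface at z = 0. Lengths are in m, angles in rad, forces in N, time in s.
With the tool pointing down it reaches from about 0.425 to 0.925 m from the base axis. Payload 6.8 kg.
Tool frame: the origin (TCP) lies on the centre line of the jaws, within the pads' length; the fingertips stand 11 mm ahead of it and the grasp point (between the pads) lies 8 mm behind it; z points along the fingers, y is the line along which they close (so a half turn about z gives the same grasp; the last joint's range is limited). The gripper opens to 85 mm and grips with 20 to 120 N. Pads are 22 mm wide; open, the fingers measure 114 mm over their backs; the gripper's body (76 mm by 85 mm) begins 54 mm behind the grasp point. The pads swing forward as they close: fully open they stand 13 mm farther back than shut.
Start: joints at [-0.108, 0.477, 0.022, 1.555, -0.011, 1.109, -0.083], TCP at [0.675, 0, 0.242] pointing down, gripper open.
Joint ranges: [-2.96, 2.96], [-0.34, 2.1], [-1.41, 1.46], [0.24, 2.44], [-1.37, 4.51], [0.17, 1.92], [-2.96, 2.96]. Speed limits (rad/s): [2.39, 2.39, 3.14, 3.14, 3.14, 3.14, 3.14].

INTERFACE

Orientations are given as a unit quaternion [x, y, z, w].
In Python, from station import arm gives the robot as it stands.
- The arm moves only by the tool move_arm, never from a script. Its argument "moves" is a list of rows, each a list of 5 numbers: the shift along the tool's x, y, z normalised to -1 to 1, where 1 is 0.025 m, then the turn about the tool's z normalised to -1 to 1, where 1 is 0.1 rad, then the closure, from -1 (fully open) to 1 (shut). In form: [[tx, ty, tz, yaw, grip], ...]. A call has 1 to 12 rows; each row shifts and turns the commanded pose from where the row before left it, along the tool's axes as they then stand; what a row does not reach is not made up. A row lasts 1/12 s, in which the tool goes at most 41.7 mm and 7.16 degrees, less where a joint would pass 70% of its speed; a pose out of reach is approached as far as the arm can. A call with a number of a shift or a turn outside -1 to 1 is refused whole. A call with a gripper value outside its range is refused whole. The fingers move at their own pace and stop on an object; "grip_force" is the grip in N (left out, the last holds). Time passes only in rows, so rows that do not move let the fingers close. It gives the time, the measured TCP pose, the force, the opening and the grip force at its end, in the units of the state.
- arm.get_obs(): the state, without advancing time (a new reading comes with each control period).
- arm.read_camera(name): name is "scene" or "side" or "wrist"; returns a dict with "pixels" (420x560x3 uint8, blue, green, red), "fx", "fy", "cx", "cy" (pixels), "T" (4x4, takes a point from camera to world coordinates). Camera axes: x right, y down, z forward; pixel columns grow to the right and rows downward; lengths in m; the calibration is good to about 2 mm. The wrist camera is an equidistant fisheye: a pixel r from the principal point sees the ray r / f radians off the axis. A picture is of the moment at which its call begins. There is no depth.
- arm.finish_job(): hands the job in; it is judged then, once.
The state is a dict: "time_s": time; "joints": joint angles; "qd": joint speeds; "effort": joint torques, N m; "position": TCP position; "orientation": TCP orientation; "ft_force": force on the tool from outside, world axes, zero at the start; "torque": the same for the moment, N m; "gripper_width": finger opening in m; "gripper_force": force on a finger pad.
Only numpy, scipy, OpenCV 4.12 (cv2) and the standard library are available. Lean on these libraries where they do the work, as an engineer would, in place of code of your own. Each camera call takes 0.05 s, during which the arm holds its last target. There are 200 camera calls.

TASK

Put the loose cover plate onto the terminal housing that is fixed to the bench: bring its two windows over the two upright snap hooks and push it straight down until both hooks have clicked over it and it lies fully home, then let go. Press slowly and gently, only as far as the clicks need and without ramming it against its seat (the seat's height differs from housing to housing), and leave the tape measure, marker and hex keys where they are.

Things in the scene. Friction and masses are not known exactly. Their poses are not given: they have to be found in the camera images.
- cover: Loose grey cover, 120 g, flat on the bench: plate 60 (x) x 124 (y) x 6 mm with an upright grip rib in the middle (12 mm thick in x, 44 mm long in y, its top 36 mm above the underside). A window at each end: |y| 38 to 50 mm, x -9 to 9 mm. Origin: centre of the underside, z up. Either way round fits.
- mount: Terminal housing fixed to the bench: open grey box 76 (x) x 140 (y) x 26 mm high, a screwed foot at each end (178 mm in all). Origin: centre of its underside, z up. Inside, a carrier with a flat seat for the cover and two upright hooks at y = +-47 mm. A levelling screw sets the seat 36 to 46 mm above the bench; not reported, to be felt. Cover goes on with origins and y axes in line.
- hook_a (a joint): Bend of the hook at the housing's +y end, rad: 0 upright (free or clicked), about 0.1 bent inward by the cover, back to 0 at the click. 14 mm wide in x, top 20 mm above the seat; outer slope from |y| 48 mm at the top to a barb at 53 mm; catch 7.5 mm above the seat (plate has 1.5 mm play when home). Play in x 2 mm, lead-in in y 2 mm.
- hook_b (a joint): The same at the -y end. Pushing the cover down the slopes takes a push rising to about 8 to 18 N in all; it falls to a few N as the barbs slide through the windows, and only some 6 mm lower do the hooks click over the plate. Next the plate meets the stiff sprung seat (15 N per mm): over 35 N between cover and housing is too much.
- tape_measure: Bystander: yellow tape measure, 39x78x66 mm, standing on the bench; origin at the centre of its underside. Leave it.
- marker: Bystander: marker pen, 17x135x16 mm, lying on the bench; origin at the centre of its underside. Leave it.
- hex_keys: Bystander: hex key set in a red holder, 22x85x19 mm, lying on the bench; origin at the centre of its underside. Leave it.
Things that resemble listed ones, but are neither listed nor needed, are in the scene too. Leave any orange look-alike of the cover alone.

How it is judged:
At the end, for the whole second after the job is handed in: The cover lies at rest on the housing's seat, level (within 0.04 rad), centred within 6 mm and in line within 0.1 rad, its underside 33.5 to 48 mm above the housing's origin, and both hooks have sprung back upright (below 0.03 rad) over the plate (z of cover in the frame of mount between 0.0335 and 0.048 m and horizontal distance between cover and mount below 0.006 m and angle between the y axis of cover and the y axis of mount, either way round below 0.1 rad and angle between cover's own z axis and vertical below 0.04 rad and value of joint each of hook_a, hook_b below 0.03 rad and linear speed of cover below 0.02 m/s); the robot touches nothing.
It fails at once if the cover is pressed on the housing or its hooks with more than 35 N (contact force between cover and mount above 35 N).
It fails at once if the tape measure is moved by more than 20 mm (distance of tape_measure from where it was at the start of the episode above 0.02 m).
It fails at once if the marker is moved by more than 20 mm (distance of marker from where it was at the start of the episode above 0.02 m).
It fails at once if the hex keys are moved by more than 20 mm (distance of hex_keys from where it was at the start of the episode above 0.02 m).
It also fails if it takes over 42 s, if anything falls off the work surface, if the arm or the gripper's body presses on something with over 40 N, if the wrist force passes 120 N, or if a joint passes its speed limit or range.

## Working session

There is one attempt and no reset: what is moved stays moved. The work goes in short steps, Python scripts to look and compute and a tool call to move; the robot and the scene stay as the last step left them, time stands still between calls to the robot, and variables do not carry over. Pictures are saved under pics/ and viewed, at most 10 in all, crops included, and the job is handed in when it is done.

Besides the shell and the picture viewer there is one more tool, called after "Call:" by a JSON object that holds its "api" and its "payload". move_arm: Moves the arm, as the interface text tells. Its arguments: {"type":"object","properties":{"moves":{"type":"array"},"grip_force":{"type":"number"}},"required":["moves"]}

```bash
mkdir -p pics; ls; python3 - <<'E'
from station import arm
import cv2,numpy as np
ims=[]
for n in("scene","side","wrist"):
    d=arm.read_camera(n); cv2.imwrite(f"pics/{n}0.png",d["pixels"]); print(n,d["fx"],d["fy"],d["cx"],d["cy"],np.round(d["T"],4).tolist())
o=arm.get_obs(); print(o["time_s"],o["position"],o["orientation"],o["ft_force"])
E
```

```text
pics
scene 545.3614658381211 545.3614658381211 272.8813891343802 214.67436631449118 [[-0.8069, -0.388, 0.4454, 0.0818], [-0.5904, 0.5542, -0.5868, 0.6316], [-0.0192, -0.7365, -0.6762, 0.7735], [0.0, 0.0, 0.0, 1.0]]
side 488.853592370556 488.853592370556 276.05561745117745 205.22336563316242 [[-0.743, -0.3586, 0.5651, -0.0943], [-0.6691, 0.4162, -0.6157, 0.6819], [-0.0144, -0.8356, -0.5492, 0.6492], [0.0, 0.0, 0.0, 1.0]]
wrist 325.19226210127806 325.19226210127806 279.8676161824571 204.64527145007023 [[1.0, 0.0005, -0.0009, 0.6748], [0.0002, -0.9492, -0.3147, 0.081], [-0.0011, 0.3147, -0.9492, 0.3727], [0.0, 0.0, 0.0, 1.0]]
0.15 [ 6.74578230e-01 -4.21327353e-05  2.41577856e-01] [ 7.07112557e-01  7.07100672e-01 -5.26309040e-04 -4.41195842e-04] [0.6496944  0.38427737 0.24654243]
```

View pics/scene0.png

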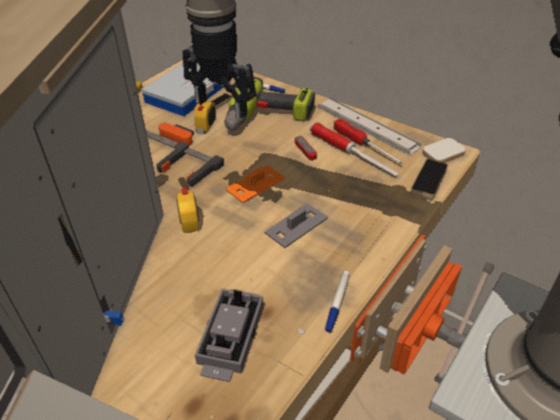

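View pics/wrist0.png

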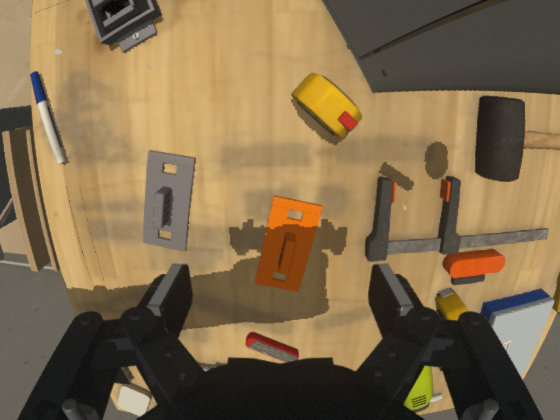

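The scene shows the grey cover at (297,224) and its orange look-alike at (256,183). The housing is at (231,330), the tape measure at (188,210), the marker at (338,300) and a red hex/knife-like item at (305,147). In the wrist view the cover is at (169,200), the orange one at (289,243) and the housing at (125,15). I choose the grey cover and check it in a close crop.

```bash
python3 - <<'E'
import cv2,numpy as np
def crop(n,x,y,w,h,s): return cv2.resize(cv2.imread(f"pics/{n}0.png")[y:y+h,x:x+w],None,fx=s,fy=s,interpolation=cv2.INTER_CUBIC)
a=crop("scene",185,280,100,100,4); b=crop("wrist",120,135,100,125,4)[:500]
c=crop("scene",255,190,80,70,5)
m=np.zeros((600,800,3),np.uint8); m[:400,:400]=a; m[:500,400:]=b
cv2.imwrite("pics/m1.png",m); cv2.imwrite("pics/side_v.png",cv2.imread("pics/side0.png"))
E
```

```text
(no output)
```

View pics/m1.png

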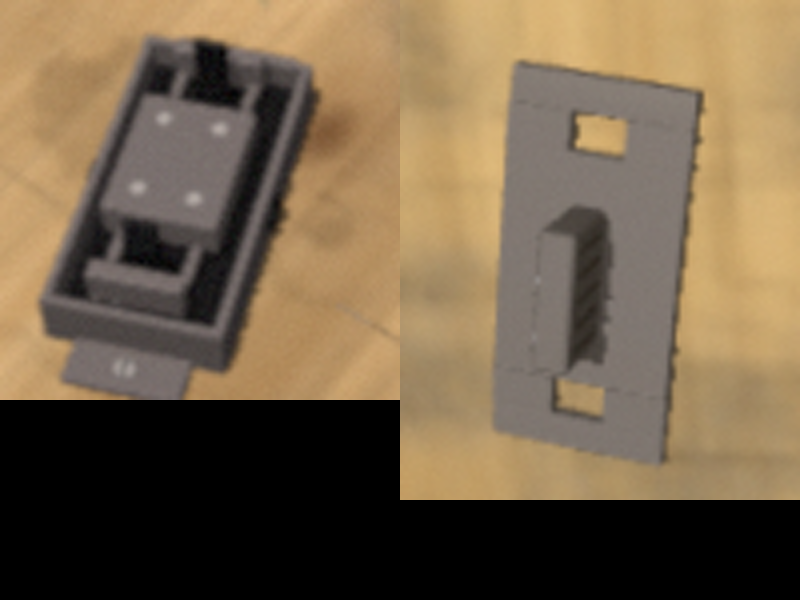

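View pics/side_v.png

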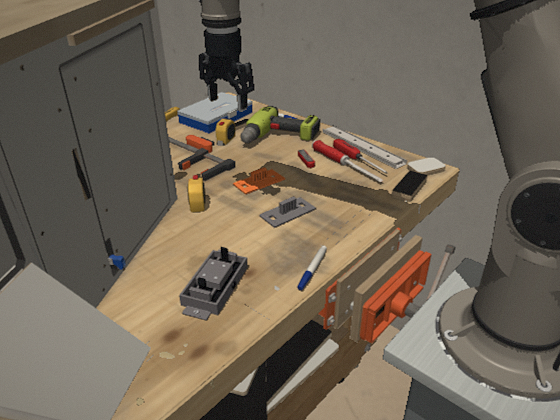

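The crop confirms the grey cover: a plain grey plate with two windows and an upright rib. It lies with its corners at (149,150), (195,158), (186,251) and (143,242) in the wrist image. The housing rim's corners are at about (221,290), (263,297), (241,364) and (195,355) in the scene image, and the side view agrees.

```bash
cat > h.py <<'E'
import numpy as np, cv2
from scipy.optimize import least_squares
def ray(d,p,fish):
    u=(np.asarray(p,float)-[d["cx"],d["cy"]])/d["fx"]
    if fish:
        r=np.linalg.norm(u,axis=1,keepdims=True); v=np.hstack([u/r*np.sin(r),np.cos(r)])
    else: v=np.hstack([u,np.ones((len(u),1))])
    T=np.asarray(d["T"]); return T[:3,3], v@T[:3,:3].T
def plane(d,p,z,fish):
    o,v=ray(d,p,fish); return (o+v*((z-o[2])/v[:,2])[:,None])[:,:2]
def rect(P,Q):
    # rigid fit of model Q to measured P -> x,y,yaw,residuals(mm)
    p,q=P-P.mean(0),Q-Q.mean(0)
    a=np.arctan2((q[:,0]*p[:,1]-q[:,1]*p[:,0]).sum(),(q*p).sum())
    R=np.array([[np.cos(a),-np.sin(a)],[np.sin(a),np.cos(a)]])
    t=P.mean(0)-R@Q.mean(0); return t,a,1e3*(P-Q@R.T-t)
E
python3 - <<'E'
from h import *
from station import arm
np.set_printoptions(precision=4,suppress=True)
w=arm.read_camera("wrist"); s=arm.read_camera("scene")
c=np.array([(518,62),(702,92),(663,463),(494,430)])
c=np.c_[(c[:,0]-400)/4+120,c[:,1]/4+135]
P=plane(w,c,.006,True); print(P)
Q=np.array([(-.03,.062),(.03,.062),(.03,-.062),(-.03,-.062)])
print(rect(P,Q))
wn=np.array([(570,112),(628,120),(625,158),(572,150),(556,377),(605,386),(602,420),(553,410)])  # windows
wn=np.c_[(wn[:,0]-400)/4+120,wn[:,1]/4+135]
PW=plane(w,wn,.006,True); print("window centres",PW[:4].mean(0),PW[4:].mean(0))
m=np.array([(145,38),(313,68),(226,338),(42,302)]); m=m/4+[185,280]
P=plane(s,m,.026,False); print(P,np.linalg.norm(np.roll(P,-1,0)-P,axis=1))
for Q in ([(-.038,.07),(.038,.07),(.038,-.07),(-.038,-.07)],[(.038,-.07),(-.038,-.07),(-.038,.07),(.038,.07)]): print(rect(P,np.array(Q)))
E
```

```text
[[ 0.5183  0.0277]
 [ 0.576   0.0167]
 [ 0.5527 -0.1035]
 [ 0.4939 -0.0935]]
(array([ 0.5352, -0.0382]), np.float64(-0.1916906423590302), array([[ 0.6524, -0.7151],
       [-0.4537, -0.2702],
       [-0.1547,  1.1941],
       [-0.044 , -0.2088]]))
window centres [0.5427 0.0046] [ 0.5265 -0.0812]
[[0.5335 0.1931]
 [0.4627 0.1636]
 [0.41   0.2903]
 [0.4797 0.3201]] [0.0766 0.1372 0.0758 0.1379]
(array([0.4715, 0.2418]), np.float64(-2.7435991303815914), array([[-0.1545,  1.1297],
       [-0.8361,  1.1052],
       [ 0.6875, -1.2615],
       [ 0.3031, -0.9734]]))
(array([0.4715, 0.2418]), np.float64(0.39799352320820175), array([[-0.1545,  1.1297],
       [-0.8361,  1.1052],
       [ 0.6875, -1.2615],
       [ 0.3031, -0.9734]]))
```

Call:
{"api": "move_arm", "payload": {"moves": [[-0.255, -0.93, 0, 0, 0], [-0.255, -0.93, 0, 0, 0], [-0.255, -0.93, 0, 0, 0], [-0.255, -0.93, 0, 0, 0], [-0.255, -0.93, 0, 0, 0], [-0.255, -0.93, 0, 0, 0], [0, 0, 1, 0.96, 0], [0, 0, 1, 0.96, 0], [0, 0, 1, 0, 0], [0, 0, 1, 0, 0], [0, 0, 0, 0, 0], [0, 0, 0, 0, 0]], "grip_force": 40}}

```text
time_s: 1.25
position: [0.5347, -0.0383, 0.1417]
orientation: [0.772, 0.636, -0.001, -0.001]
ft_force: [0.7, -0.4, 0.8]
gripper_width: 0.0429
gripper_force: 0.0
```

```bash
python3 - <<'E'
from station import arm
import cv2,numpy as np,pickle
d=arm.read_camera("wrist"); cv2.imwrite("pics/w1.png",d["pixels"]); pickle.dump(d,open("w1.pkl","wb"))
o=arm.get_obs(); print(o["time_s"],o["position"],o["orientation"],o["ft_force"],o["gripper_width"])
E
```

```text
1.3 [ 0.53586917 -0.03828028  0.14296853] [7.71657116e-01 6.36038750e-01 4.87165577e-05 4.58399392e-05] [-0.79895348  0.81531724  0.36094894] 0.04275198071021865
```

View pics/w1.png

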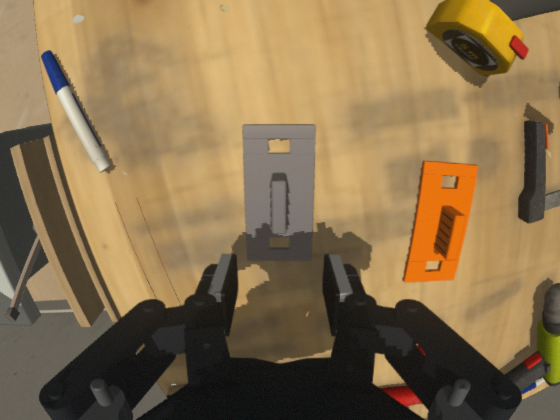

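The cover lies square between the open fingers, with its corners at (244,124), (315,124), (313,260) and (246,261); the orange one is well clear at (440,220).

```bash
python3 - <<'E'
from h import *
import pickle
np.set_printoptions(precision=4,suppress=True)
w=pickle.load(open("w1.pkl","rb"))
g=cv2.cvtColor(w["pixels"],cv2.COLOR_BGR2GRAY)
c=np.array([(244,124),(315,124),(313,260),(246,261)],np.float32)
c2=cv2.cornerSubPix(g,c.copy(),(4,4),(-1,-1),(3,30,.01)); print(c2.tolist())
Q=np.array([(-.03,.062),(.03,.062),(.03,-.062),(-.03,-.062)])
for k in(c,c2): print(rect(plane(w,k,.006,True),Q))
E
```

```text
[[242.44647216796875, 123.79229736328125], [314.30621337890625, 123.461181640625], [310.13323974609375, 260.48931884765625], [246.0, 261.0]]
(array([ 0.5342, -0.0383]), np.float64(-0.19036771094453275), array([[ 1.1037, -0.0606],
       [-0.8307,  0.2292],
       [ 1.1074,  0.2147],
       [-1.3804, -0.3832]]))
(array([ 0.5331, -0.0381]), np.float64(-0.19337938256249504), array([[ 0.7874,  0.0716],
       [-0.3796,  0.641 ],
       [-0.295 ,  0.0454],
       [-0.1127, -0.7579]]))
```

Call:
{"api": "move_arm", "payload": {"moves": [[0, 0, 0.9, 0, 0], [0, 0, 0.9, 0, 0], [0, 0, 0.9, 0, 0], [0, 0, 0.8, 0, 0], [0, 0, 0.6, 0, 0], [0, 0, 0.4, 0, 0], [0, 0, 0.3, 0, 0], [0, 0, 0, 0, 0], [0, 0, 0, 0, 0.6], [0, 0, 0, 0, 1], [0, 0, 0, 0, 1], [0, 0, 0, 0, 1]], "grip_force": 50}}

```text
time_s: 2.3
position: [0.5364, -0.0383, 0.0235]
orientation: [0.772, 0.636, 0.001, 0.001]
ft_force: [-0.2, -0.1, 6.3]
gripper_width: 0.0114
gripper_force: 49.8
```

Call:
{"api": "move_arm", "payload": {"moves": [[0, 0, 0, 0, 1], [0, 0, 0, 0, 1], [0, 0, 0, 0, 1], [0, 0, 0, 0, 1]]}}

```text
time_s: 2.63
position: [0.5364, -0.0383, 0.0235]
orientation: [0.772, 0.636, 0.001, 0.001]
ft_force: [-1.0, 0.9, 7.0]
gripper_width: 0.0111
gripper_force: 49.8
```

Call:
{"api": "move_arm", "payload": {"moves": [[0, 0, -0.3, 0, 1], [0, 0, -0.7, 0, 1], [0, 0, -1, 0, 1], [0, 0, -1, 0, 1], [0, 0, -1, 0, 1], [0, 0, -1, 0, 1], [0, 0, -1, -0.9, 1], [0, 0, 0, -1, 1], [0, 0, 0, -1, 1], [0, 0, 0, -1, 1], [0, 0, 0, -1, 1], [0, 0, 0, -1, 1]]}}

```text
time_s: 3.63
position: [0.5352, -0.0383, 0.1729]
orientation: [0.551, 0.834, -0.0, 0.0]
ft_force: [-1.1, 0.9, -1.3]
gripper_width: 0.0108
gripper_force: 48.8
```

Call:
{"api": "move_arm", "payload": {"moves": [[0.6, 0.2, 0, 0, 1], [0.9, 0.29, 0, 0, 1], [0.9, 0.29, 0, 0, 1], [0.9, 0.29, 0, 0, 1], [0.9, 0.29, 0, 0, 1], [0.9, 0.29, 0, 0, 1], [0.6, 0.2, 0, 0, 1], [0.42, 0.11, 0, 0, 1], [0, 0, 0, 0, 1], [0, 0, 0, 0, 1], [0, 0, 0, 0, 1]]}}

```text
time_s: 4.55
position: [0.5215, 0.1201, 0.1724]
orientation: [0.554, 0.832, -0.0, 0.0]
ft_force: [0.0, -0.6, -1.3]
gripper_width: 0.0112
gripper_force: 48.9
```

```bash
python3 - <<'E'
from station import arm
from h import *
import pickle
np.set_printoptions(precision=4,suppress=True)
d=arm.read_camera("wrist"); cv2.imwrite("pics/w2.png",d["pixels"]); pickle.dump(d,open("w2.pkl","wb"))
s=arm.read_camera("scene"); pickle.dump(s,open("s2.pkl","wb"))
o=arm.get_obs(); print(o["time_s"],o["position"],o["orientation"],o["ft_force"],o["gripper_width"],o["joints"])
print(np.round(d["T"],3))
print("cabinet base",plane(s,[(160,215),(110,400)],0,False))
E
```

```text
4.65 [0.5216 0.1201 0.1723] [ 0.5544  0.8323 -0.0003  0.0002] [-0.4172 -0.7929 -1.7675] 0.010887891376199606 [-0.232   0.3358 -0.1351  1.9511  0.0596  0.8587 -0.0031]
[[ 0.922  0.366  0.122  0.49 ]
 [ 0.386 -0.875 -0.291  0.195]
 [ 0.     0.316 -0.949  0.304]
 [ 0.     0.     0.     1.   ]]
cabinet base [[0.7857 0.0977]
 [0.5476 0.4449]]
```

View pics/w2.png

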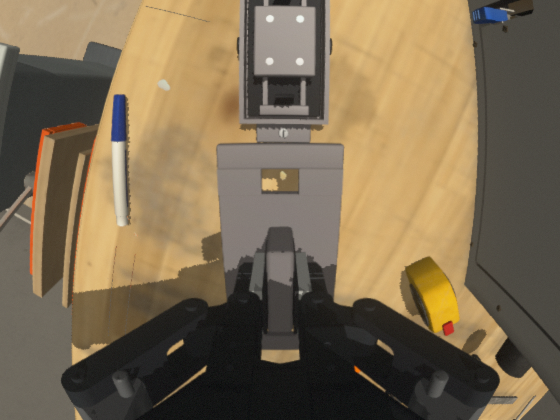

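The held cover is straight, with its front edge at row 145 from column 218 to 343 and its window at (280,180). The housing is ahead of it, cut off at the top, with its near rim at (238..331,124). I back off for a full view of it.

Call:
{"api": "move_arm", "payload": {"moves": [[-0.8, 0, 0, 0, 1], [-1, 0, 0, 0, 1], [-1, 0, 0, 0, 1], [-0.8, 0, 0, 0, 1], [0, 0, 0, 0, 1], [0, 0, 0, 0, 1], [0, 0, 0, 0, 1]]}}

```text
time_s: 5.23
position: [0.556, 0.0388, 0.1722]
orientation: [0.554, 0.833, 0.0, -0.0]
ft_force: [-0.1, 0.2, -0.7]
gripper_width: 0.0107
gripper_force: 48.9
```

```bash
python3 - <<'E'
from station import arm
from h import *
import pickle
d=arm.read_camera("wrist"); pickle.dump(d,open("w3.pkl","wb"))
o=arm.get_obs(); print(o["time_s"],o["position"],o["orientation"])
im=d["pixels"][0:200,190:370]; cv2.imwrite("pics/w3.png",cv2.resize(im,None,fx=3,fy=3,interpolation=cv2.INTER_CUBIC))
E
```

```text
5.2833 [0.55587584 0.03944577 0.17222276] [ 5.53136844e-01  8.33090351e-01  7.79987675e-05 -3.03732526e-04]
```

View pics/w3.png

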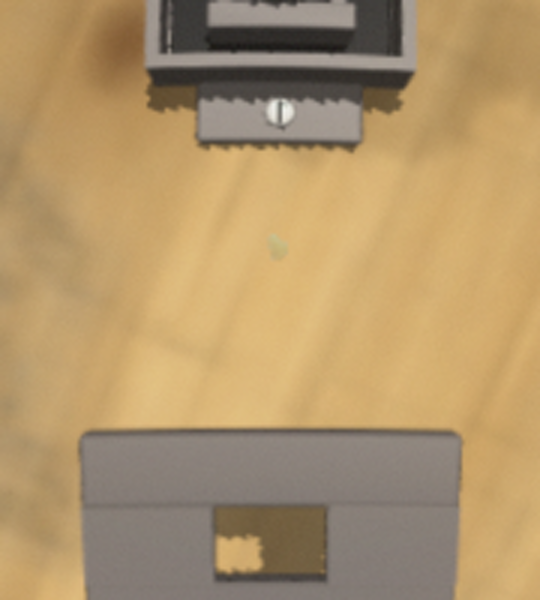

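Backing off cuts the housing off even more: only its near rim at rows ~22 (columns 239..328) is seen. I go forward instead to see the far end; w2 gives the near end.

Call:
{"api": "move_arm", "payload": {"moves": [[0.8, 0, 0, 0, 1], [1, 0, 0, 0, 1], [1, 0, 0, 0, 1], [1, 0, 0, 0, 1], [1, 0, 0, 0, 1], [1, 0, 0, 0, 1], [0.9, 0, 0, 0, 1], [0.7, 0, 0, 0, 1], [0, 0, 0, 0, 1], [0, 0, 0, 0, 1], [0, 0, 0, 0, 1]]}}

```text
time_s: 6.2
position: [0.4844, 0.2092, 0.1723]
orientation: [0.553, 0.833, -0.0, 0.0]
ft_force: [0.2, 0.2, -1.7]
gripper_width: 0.011
gripper_force: 48.9
```

```bash
python3 - <<'E'
from station import arm
from h import *
import pickle
d=arm.read_camera("wrist"); pickle.dump(d,open("w4.pkl","wb"))
o=arm.get_obs(); print(o["time_s"],o["position"],o["orientation"])
a=cv2.resize(pickle.load(open("w2.pkl","rb"))["pixels"][0:200,215:345],None,fx=3,fy=3,interpolation=cv2.INTER_CUBIC)
b=cv2.resize(d["pixels"][0:200,215:345],None,fx=3,fy=3,interpolation=cv2.INTER_CUBIC)
cv2.imwrite("pics/w4.png",np.hstack([a,b]))
E
```

```text
6.25 [0.48468446 0.2086309  0.17225725] [ 5.53615923e-01  8.32772076e-01 -2.35355264e-04  1.55218193e-04]
```

View pics/w4.png

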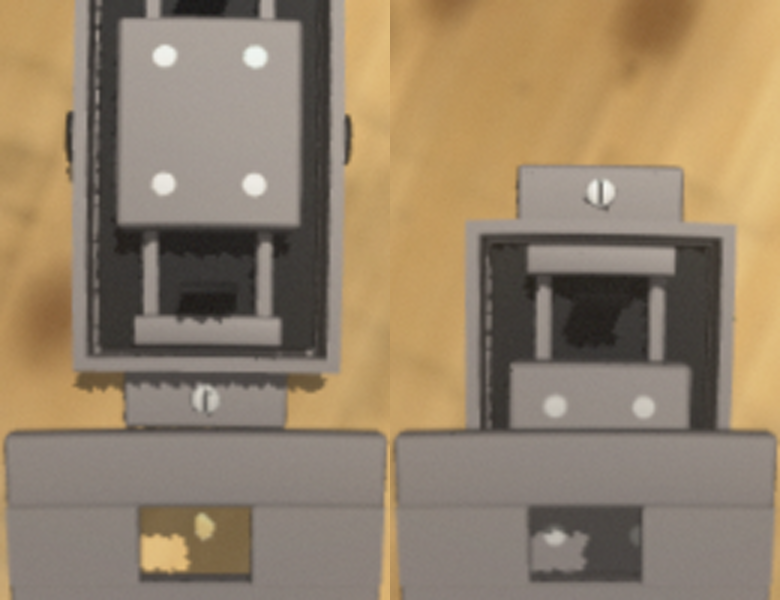

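Left (w2): the near rim corners are at about (240,123) and (328,123). Right (w4): the far rim corners are at about (241,74) and (330,75), and the held plate's front edge is at row 144.

```bash
cat > fit.py <<'E'
from h import *
import pickle
np.set_printoptions(precision=4,suppress=True)
w2=pickle.load(open("w2.pkl","rb")); w4=pickle.load(open("w4.pkl","rb"))
f=lambda L:np.array(L,float)/3+[215,0]
near=plane(w2,f([(75,370),(340,370)]),.026,True); far=plane(w4,f([(77,222),(345,226)]),.026,True)
P=np.vstack([near,far]); Q=np.array([(-.038,-.07),(.038,-.07),(-.038,.07),(.038,.07)])
t,a,r=rect(P,Q); print("mount",t,a); print(r)
sc=np.vstack([plane(w2,f([(205,399)]),.006,True),plane(w4,f([(210,193)]),.006,True)]); print("screws",sc,sc.mean(0),"yaw",np.arctan2(-(sc[1]-sc[0])[0],(sc[1]-sc[0])[1]),np.linalg.norm(sc[1]-sc[0]))
# held plate in world at w4
tcp=np.array([.4845,.2089])
ax=np.arctan2(np.asarray(w4["T"])[1,0],np.asarray(w4["T"])[0,0])
X=np.array([-np.sin(ax),np.cos(ax)]);Y=np.array([np.cos(ax),np.sin(ax)])
pl=plane(w4,f([(6,433),(385,433),(138,506),(252,506)]),.155,True)-tcp
print("tool yaw",ax,"plate pts tool x,y",np.c_[pl@X,pl@Y])
print("to go tool x,y",(t-tcp)@X,(t-tcp)@Y)
E
python3 fit.py
```

```text
mount [0.475  0.2426] 0.3904834150846646
[[ 0.111   0.5687]
 [-0.8205  0.8506]
 [ 0.8113 -0.4199]
 [-0.1018 -0.9993]]
screws [[0.5049 0.1685]
 [0.4446 0.3162]] [0.4748 0.2424] yaw 0.38766711838326356 0.15962480550110755
tool yaw 0.3988060548757556 plate pts tool x,y [[ 0.0614 -0.0289]
 [ 0.0614  0.0297]
 [ 0.0496 -0.0085]
 [ 0.0496  0.0092]]
to go tool x,y 0.03476470535728471 0.004336245956252041
```

Call:
{"api": "move_arm", "payload": {"moves": [[0.5, 0.06, 0, 0.09, 1], [0.6, 0.06, 0, 0, 1], [0.31, 0.04, 0, 0, 1], [0, 0, 0.6, 0, 1], [0, 0, 0.8, 0, 1], [0, 0, 0.8, 0, 1], [0, 0, 0.6, 0, 1], [0, 0, 0.2, 0, 1], [0, 0, 0, 0, 1], [0, 0, 0, 0, 1], [0, 0, 0, 0, 1]]}}

```text
time_s: 7.17
position: [0.4756, 0.2437, 0.0983]
orientation: [0.557, 0.83, 0.001, 0.0]
ft_force: [-0.0, -0.3, -0.9]
gripper_width: 0.0111
gripper_force: 48.9
```

```bash
python3 - <<'E'
from station import arm
from h import *
import pickle
r=[]
for n,x,y in(("scene",180,250),("side",165,210)):
    d=arm.read_camera(n); pickle.dump(d,open(n+"5.pkl","wb")); r.append(cv2.resize(d["pixels"][y:y+130,x:x+100],None,fx=4,fy=4,interpolation=cv2.INTER_CUBIC))
d=arm.read_camera("wrist"); pickle.dump(d,open("w5.pkl","wb"))
o=arm.get_obs(); print(o["time_s"],o["position"],o["orientation"],o["ft_force"])
cv2.imwrite("pics/c5.png",np.hstack(r))
E
```

```text
7.3167 [0.47542409 0.24375252 0.09826564] [5.57184578e-01 8.30388180e-01 8.09727129e-04 4.00860621e-04] [ 1.02803566  0.15497198 -0.35164044]
```

View pics/c5.png

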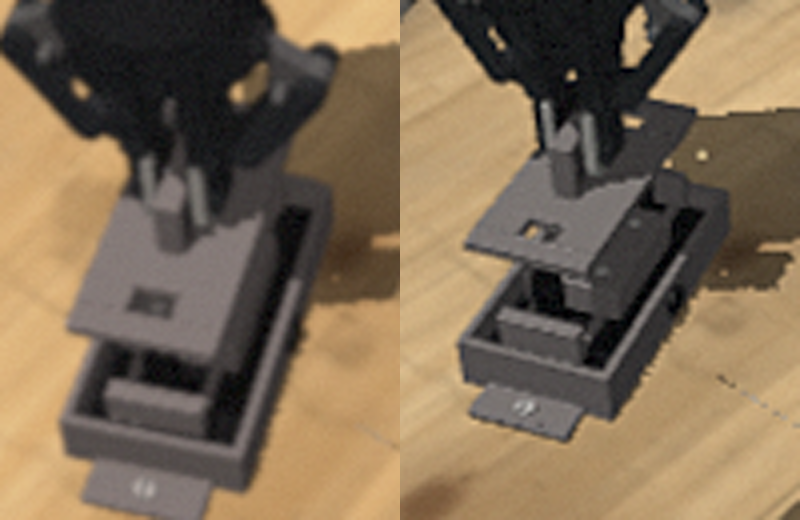

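The cover hovers square over the housing, with a hook under the near window in both views (scene window at about (218,325), side (199,267)). I check the hook through the window numerically in the wrist image.

```bash
python3 - <<'E'
import pickle,cv2
from h import *
d=pickle.load(open("w5.pkl","rb")); g=cv2.cvtColor(d["pixels"],cv2.COLOR_BGR2GRAY)
for r in range(164,200,2): print(r,*[f"{v:3d}" for v in g[r,256:306:2]])
E
```

```text
164 118 119 118 118 120 118 119 120 119 119 119 119 119 120 119 119 120 120 119 118 120 120 119 119 121
166 116 118 118 117 117 118 119 119 118 118 117 120 119 120 118 117 118 119 118 118 119 119 118 119 120
168 111 110 105  85  87  84  84  84  82  84  84  83  83  83  83  85  83  83  85  84  86  89 112 111 109
170 120 121 103  38  32  32  33  32  31  30  31  33  33  31  30  32  30  32  30  32  31  52 122 121 120
172 122 121 103  40  33  29  32  31  28  27  32  29  27  30  32  29  31  28  31  33  29  53 121 122 125
174 123 122 101  43  33  30  32  37  31  31  36  39  29  27  30  32  30  33  31  33  29  51 121 121 123
176 120 121 102  50  41  40  37  42  44  40  42  45  44  41  33  31  29  34  33  29  35  51 118 121 122
178 121 120 107  49  45  44  44  44  42  42  45  44  44  44  37  30  30  29  30  33  29  52 121 121 121
180 120 120 112  61  57  58  59  59  59  59  58  60  60  58  56  58  48  46  46  45  47  57 119 120 120
182 119 121 109  62  64  66  64  66  64  64  66  64  65  64  64  62  52  51  53  52  53  66 120 120 121
184 121 120 107  66  67  65  68  67  68  68  69  66  68  66  67  66  56  53  54  53  52  67 118 121 121
186 119 120 107  84  88  90  90  79  83  90  89  88  80  90  89  87  67  61  57  57  57  69 119 119 120
188 119 121 108 102 113 114 114 115 116 116 115 116 114 114 115 116 115  86  66  64  65  71 118 120 119
190 118 120 112  75  85 115 117 115 100 115 117 112  78 104 117 117 113  69  65  63  64  70 118 118 119
192 120 121 115  68  68  67  68  67  65  65  67  66  67  65  66  66  67  65  66  63  65  69 117 117 120
194 118 120 119 105 105 104 105 105 103 105 104 107 107 105 103 105 105 105 104 104 102  99 118 117 118
196 118 118 117 117 117 117 117 118 117 117 118 117 116 117 119 117 116 119 119 118 118 116 119 119 119
198 117 117 119 118 117 117 119 117 118 119 117 116 117 118 116 118 118 118 120 119 119 120 118 118 118
```

Call:
{"api": "move_arm", "payload": {"moves": [[0, -0.04, 0.08, 0, 1], [0, 0, 0.08, 0, 1], [0, 0, 0.08, 0, 1], [0, 0, 0.04, 0, 1], [0, 0, 0.04, 0, 1], [0, 0, 0, 0, 1], [0, 0, 0, 0, 1]]}}

```text
time_s: 7.9
position: [0.4738, 0.2431, 0.0892]
orientation: [0.557, 0.83, -0.0, -0.0]
ft_force: [1.1, 0.2, -1.7]
gripper_width: 0.0112
gripper_force: 48.9
```

Call:
{"api": "move_arm", "payload": {"moves": [[0, 0, 0.04, 0, 1], [0, 0, 0.04, 0, 1], [0, 0, 0, 0, 1], [0, 0, 0, 0, 1]]}}

```text
time_s: 8.23
position: [0.4738, 0.2431, 0.0872]
orientation: [0.557, 0.83, -0.0, -0.0]
ft_force: [0.4, -0.5, -1.8]
gripper_width: 0.0106
gripper_force: 48.9
```

Call:
{"api": "move_arm", "payload": {"moves": [[0, 0, 0.04, 0, 1], [0, 0, 0.04, 0, 1], [0, 0, 0, 0, 1], [0, 0, 0, 0, 1]]}}

```text
time_s: 8.57
position: [0.4738, 0.2431, 0.0852]
orientation: [0.557, 0.83, -0.0, -0.0]
ft_force: [-0.4, 0.2, -2.0]
gripper_width: 0.0109
gripper_force: 48.9
```

Call:
{"api": "move_arm", "payload": {"moves": [[0, 0, 0.04, 0, 1], [0, 0, 0.04, 0, 1], [0, 0, 0, 0, 1], [0, 0, 0, 0, 1]]}}

```text
time_s: 8.9
position: [0.4738, 0.2431, 0.0832]
orientation: [0.557, 0.83, -0.0, -0.0]
ft_force: [0.7, -0.5, -0.9]
gripper_width: 0.0108
gripper_force: 48.9
```

Call:
{"api": "move_arm", "payload": {"moves": [[0, 0, 0.04, 0, 1], [0, 0, 0.04, 0, 1], [0, 0, 0, 0, 1], [0, 0, 0, 0, 1]]}}

```text
time_s: 9.23
position: [0.4738, 0.243, 0.0812]
orientation: [0.557, 0.83, -0.0, -0.0]
ft_force: [-0.3, -0.0, -0.8]
gripper_width: 0.011
gripper_force: 48.9
```

Call:
{"api": "move_arm", "payload": {"moves": [[0, 0, 0.04, 0, 1], [0, 0, 0.03, 0, 1], [0, 0, 0, 0, 1], [0, 0, 0, 0, 1]]}}

```text
time_s: 9.57
position: [0.4738, 0.2431, 0.0795]
orientation: [0.557, 0.83, -0.0, -0.0]
ft_force: [0.3, -0.2, -1.3]
gripper_width: 0.0109
gripper_force: 48.9
```

Call:
{"api": "move_arm", "payload": {"moves": [[0, 0, 0.04, 0, 1], [0, 0, 0, 0, 1], [0, 0, 0, 0, 1]]}}

```text
time_s: 9.82
position: [0.4739, 0.2432, 0.0785]
orientation: [0.557, 0.83, 0.0, -0.0]
ft_force: [0.4, 0.7, -1.4]
gripper_width: 0.0109
gripper_force: 48.9
```

Call:
{"api": "move_arm", "payload": {"moves": [[0, 0, 0.04, 0, 1], [0, 0, 0, 0, 1], [0, 0, 0, 0, 1]]}}

```text
time_s: 10.07
position: [0.4739, 0.2434, 0.0776]
orientation: [0.557, 0.83, 0.0, -0.0]
ft_force: [-0.1, 0.5, -0.6]
gripper_width: 0.0104
gripper_force: 49.0
```

Call:
{"api": "move_arm", "payload": {"moves": [[0, 0, 0.04, 0, 1], [0, 0, 0, 0, 1], [0, 0, 0, 0, 1]]}}

```text
time_s: 10.32
position: [0.4741, 0.2433, 0.0767]
orientation: [0.557, 0.83, 0.0, 0.0]
ft_force: [-0.4, 0.2, 1.7]
gripper_width: 0.0107
gripper_force: 49.3
```

Call:
{"api": "move_arm", "payload": {"moves": [[0, 0, 0.04, 0, 1], [0, 0, 0, 0, 1], [0, 0, 0, 0, 1]]}}

```text
time_s: 10.57
position: [0.4742, 0.2432, 0.0757]
orientation: [0.557, 0.83, 0.0, 0.0]
ft_force: [0.2, 1.3, 2.8]
gripper_width: 0.0113
gripper_force: 49.5
```

Call:
{"api": "move_arm", "payload": {"moves": [[0, 0, 0.04, 0, 1], [0, 0, 0, 0, 1], [0, 0, 0, 0, 1]]}}

```text
time_s: 10.82
position: [0.4742, 0.2433, 0.0747]
orientation: [0.557, 0.83, 0.0, 0.0]
ft_force: [0.6, 1.8, 4.2]
gripper_width: 0.0109
gripper_force: 49.6
```

Call:
{"api": "move_arm", "payload": {"moves": [[0, 0, 0.04, 0, 1], [0, 0, 0, 0, 1], [0, 0, 0, 0, 1]]}}

```text
time_s: 11.07
position: [0.4742, 0.2433, 0.0738]
orientation: [0.557, 0.83, 0.0, 0.0]
ft_force: [1.0, 1.6, 4.9]
gripper_width: 0.011
gripper_force: 49.9
```

Call:
{"api": "move_arm", "payload": {"moves": [[0, 0, 0.04, 0, 1], [0, 0, 0, 0, 1], [0, 0, 0, 0, 1]]}}

```text
time_s: 11.32
position: [0.4743, 0.2434, 0.0729]
orientation: [0.557, 0.83, 0.0, 0.0]
ft_force: [1.1, 1.2, 5.5]
gripper_width: 0.0111
gripper_force: 50.0
```

Smooth, low rise: the barb slopes are engaged.

Call:
{"api": "move_arm", "payload": {"moves": [[0, 0, 0.04, 0, 1], [0, 0, 0, 0, 1], [0, 0, 0, 0, 1]]}}

```text
time_s: 11.57
position: [0.4744, 0.2435, 0.0722]
orientation: [0.557, 0.83, 0.001, 0.0]
ft_force: [-0.6, 0.1, 8.9]
gripper_width: 0.0115
gripper_force: 50.4
```

Call:
{"api": "move_arm", "payload": {"moves": [[0, 0, 0.04, 0, 1], [0, 0, 0, 0, 1], [0, 0, 0, 0, 1]]}}

```text
time_s: 11.82
position: [0.4746, 0.2436, 0.0714]
orientation: [0.557, 0.83, 0.001, 0.0]
ft_force: [-0.7, -0.4, 10.3]
gripper_width: 0.0112
gripper_force: 50.6
```

Call:
{"api": "move_arm", "payload": {"moves": [[0, 0, 0.04, 0, 1], [0, 0, 0, 0, 1], [0, 0, 0, 0, 1]]}}

```text
time_s: 12.07
position: [0.4743, 0.2432, 0.0695]
orientation: [0.557, 0.83, 0.0, 0.0]
ft_force: [2.9, 1.9, 1.2]
gripper_width: 0.011
gripper_force: 49.2
```

Call:
{"api": "move_arm", "payload": {"moves": [[0, 0, 0.04, 0, 1], [0, 0, 0, 0, 1], [0, 0, 0, 0, 1]]}}

```text
time_s: 12.32
position: [0.474, 0.2432, 0.0685]
orientation: [0.557, 0.83, 0.0, 0.0]
ft_force: [3.7, 1.6, 0.7]
gripper_width: 0.0109
gripper_force: 49.4
```

Past the peak (10 N); the barbs slide through the windows. The click is expected at about TCP 0.064.

Call:
{"api": "move_arm", "payload": {"moves": [[0, 0, 0.04, 0, 1], [0, 0, 0, 0, 1], [0, 0, 0, 0, 1]]}}

```text
time_s: 12.57
position: [0.4738, 0.2431, 0.0675]
orientation: [0.557, 0.83, -0.0, -0.0]
ft_force: [1.9, 1.5, 2.8]
gripper_width: 0.0113
gripper_force: 49.5
```

Call:
{"api": "move_arm", "payload": {"moves": [[0, 0, 0.04, 0, 1], [0, 0, 0, 0, 1], [0, 0, 0, 0, 1]]}}

```text
time_s: 12.82
position: [0.4737, 0.243, 0.0664]
orientation: [0.557, 0.83, -0.0, -0.0]
ft_force: [1.3, 1.7, 1.2]
gripper_width: 0.011
gripper_force: 49.5
```

Call:
{"api": "move_arm", "payload": {"moves": [[0, 0, 0.04, 0, 1], [0, 0, 0, 0, 1], [0, 0, 0, 0, 1]]}}

```text
time_s: 13.07
position: [0.4735, 0.2429, 0.0652]
orientation: [0.557, 0.83, -0.0, -0.0]
ft_force: [0.9, 1.9, -0.8]
gripper_width: 0.0108
gripper_force: 49.9
```

Call:
{"api": "move_arm", "payload": {"moves": [[0, 0, 0.03, 0, 1], [0, 0, 0, 0, 1], [0, 0, 0, 0, 1]]}}

```text
time_s: 13.32
position: [0.4735, 0.2422, 0.0643]
orientation: [0.557, 0.83, -0.001, -0.0]
ft_force: [0.8, -0.8, -2.7]
gripper_width: 0.0112
gripper_force: 49.6
```

Call:
{"api": "move_arm", "payload": {"moves": [[0, 0, 0.02, 0, 1], [0, 0, 0, 0, 1], [0, 0, 0, 0, 1]]}}

```text
time_s: 13.57
position: [0.4734, 0.2428, 0.064]
orientation: [0.557, 0.83, -0.0, -0.0]
ft_force: [-0.8, 0.9, -2.7]
gripper_width: 0.0111
gripper_force: 49.6
```

Call:
{"api": "move_arm", "payload": {"moves": [[0, 0, 0.02, 0, 1], [0, 0, 0, 0, 1], [0, 0, 0, 0, 1]]}}

```text
time_s: 13.82
position: [0.4738, 0.2431, 0.0638]
orientation: [0.557, 0.83, -0.0, -0.0]
ft_force: [-0.2, -0.2, -0.9]
gripper_width: 0.0112
gripper_force: 49.6
```

Call:
{"api": "move_arm", "payload": {"moves": [[0, 0, 0.02, 0, 1], [0, 0, 0, 0, 1], [0, 0, 0, 0, 1]]}}

```text
time_s: 14.07
position: [0.4738, 0.2431, 0.0633]
orientation: [0.557, 0.83, 0.0, -0.0]
ft_force: [-1.1, -0.1, -1.5]
gripper_width: 0.011
gripper_force: 49.6
```

Call:
{"api": "move_arm", "payload": {"moves": [[0, 0, 0.02, 0, 1], [0, 0, 0, 0, 1], [0, 0, 0, 0, 1]]}}

```text
time_s: 14.32
position: [0.4739, 0.2431, 0.0628]
orientation: [0.557, 0.83, 0.0, -0.0]
ft_force: [0.3, -0.1, -0.6]
gripper_width: 0.0111
gripper_force: 49.6
```

Call:
{"api": "move_arm", "payload": {"moves": [[0, 0, 0.02, 0, 1], [0, 0, 0, 0, 1], [0, 0, 0, 0, 1]]}}

```text
time_s: 14.57
position: [0.4739, 0.2431, 0.0625]
orientation: [0.557, 0.83, 0.0, 0.0]
ft_force: [-0.6, -0.4, 0.9]
gripper_width: 0.0108
gripper_force: 50.1
```

Call:
{"api": "move_arm", "payload": {"moves": [[0, 0, 0.02, 0, 1], [0, 0, 0, 0, 1], [0, 0, 0, 0, 1]]}}

```text
time_s: 14.82
position: [0.4739, 0.2431, 0.0622]
orientation: [0.557, 0.83, 0.0, 0.0]
ft_force: [-1.3, -1.1, 4.5]
gripper_width: 0.0112
gripper_force: 50.7
```

Call:
{"api": "move_arm", "payload": {"moves": [[0, 0, 0.02, 0, 1], [0, 0, 0, 0, 1], [0, 0, 0, 0, 1]]}}

```text
time_s: 15.07
position: [0.474, 0.2432, 0.062]
orientation: [0.557, 0.83, 0.0, 0.0]
ft_force: [-2.2, -1.4, 8.9]
gripper_width: 0.0111
gripper_force: 51.2
```

The seat is felt (9 N). A gentle tug confirms whether both hooks hold.

Call:
{"api": "move_arm", "payload": {"moves": [[0, 0, -0.04, 0, 1], [0, 0, -0.04, 0, 1], [0, 0, -0.04, 0, 1], [0, 0, -0.04, 0, 1], [0, 0, -0.03, 0, 1], [0, 0, 0, 0, 1], [0, 0, 0, 0, 1]]}}

```text
time_s: 15.65
position: [0.4736, 0.243, 0.0643]
orientation: [0.557, 0.83, -0.0, -0.0]
ft_force: [6.3, 3.7, -20.2]
gripper_width: 0.0109
gripper_force: 49.6
```

The tug was held at 20 N with the plate level, so it is latched. I lower it, let go and retract.

Call:
{"api": "move_arm", "payload": {"moves": [[0, 0, 0.06, 0, 1], [0, 0, 0.06, 0, 1], [0, 0, 0, 0, 1], [0, 0, 0, 0, 0.5], [0, 0, 0, 0, 0], [0, 0, 0, 0, 0], [0, 0, 0, 0, 0], [0, 0, -0.2, 0, 0], [0, 0, -0.5, 0, 0], [0, 0, -1, 0, 0], [0, 0, -1, 0, 0], [0, 0, -1, 0, 0]]}}

```text
time_s: 16.65
position: [0.4736, 0.243, 0.1569]
orientation: [0.557, 0.83, -0.0, -0.0]
ft_force: [0.7, 0.8, 0.6]
gripper_width: 0.0426
gripper_force: 0.0
```

Call:
{"api": "move_arm", "payload": {"moves": [[-0.8, 0, -0.8, 0, 0], [-0.9, 0, 0, 0, 0], [-0.9, 0, 0, 0, 0], [-0.9, 0, 0, 0, 0], [-0.5, 0, 0, 0, 0], [0, 0, 0, 0, 0], [0, 0, 0, 0, 0], [0, 0, 0, 0, 0]]}}

```text
time_s: 17.32
position: [0.5114, 0.1517, 0.1758]
orientation: [0.557, 0.831, 0.0, -0.0]
ft_force: [0.3, 1.0, -0.4]
gripper_width: 0.043
gripper_force: 0.0
```

```bash
python3 - <<'E'
from station import arm
from h import *
r=[]
for n,x,y in(("scene",180,250),("side",165,210)):
    d=arm.read_camera(n); r.append(cv2.resize(d["pixels"][y:y+140,x:x+100],None,fx=4,fy=4,interpolation=cv2.INTER_CUBIC))
cv2.imwrite("pics/end.png",np.hstack(r)); o=arm.get_obs(); print(o["time_s"],o["position"],o["ft_force"])
E
```

```text
17.4167 [0.51128448 0.152041   0.17565154] [ 0.16508614 -0.32735019  0.15473579]
```

View pics/end.png

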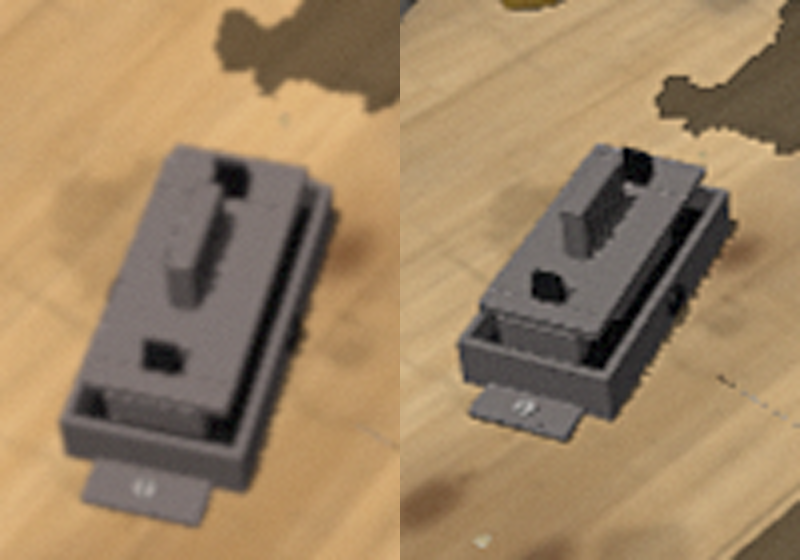

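The cover lies level on the housing with both black hooks up through its windows (scene (220,340) and (237,295)), and the gripper is clear.

```bash
python3 -c "
from station import arm
print(arm.finish_job())"
```

```text
the job is handed in; nothing more can be done
None
```

The cover is on the housing and both hooks appear latched: it held level against a 20 N tug, pressing peaked at about 10 N in the end-of-step readings, and the job was handed in at about 17.4 s with the gripper clear (no verdict was returned).

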